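# Reset the tripped breaker under a snap-fit cover of the exposure unit's console

### The job

The exposure unit's breaker has tripped: pinch the two side tabs of the orange snap-fit cover on the sloping panel, firmly enough to unhook it but without crushing it, lift the cover off and set it down (do not drop it) flat, outer face up, in the blue tray. Then press the red breaker button that was under the cover fully home without hammering the panel, and let go of everything. Leave the other things on the table where they are.

Things in the scene. Friction and masses are not known exactly. Their poses are not given: they have to be found in the camera images.
- console: White and grey console, 200 mm wide, fixed. Origin on the table below the centre of its sloping panel; x points from the panel's low front edge to the back, z up. More than 60 N from the fingers on console or button damages it.
- panel_centre (a point): Centre of the sloping panel's surface (150 mm up the slope x 200 mm wide), 75 mm above the table; axes as the console's. The panel faces the robot and rises 30 degrees to the back: in these axes its outward normal is (-0.5, 0, 0.866), its up-slope direction (0.866, 0, 0.5).
- rail_mid (a point): Middle of the axis of a steel grab rail, 14 mm thick, across the panel: 58 mm up the slope from the panel's centre, 75 mm out from it, on posts 90 mm left and right. Over the cover, a gripper pointing straight down hits it; one square to the panel (tilted 30 degrees, fingers pointing ahead and down) passes 10 to 15 mm in front of it.
- cover_mid (a point): Centre (half-way up) of the loose orange snap-fit cover: 80 mm long (x, up the slope while fitted), 44 mm wide (y), 36 mm high (z, the panel's normal while fitted), 0.1 to 0.2 kg. Fitted, it is centred on the panel, rim on the panel. Lift it 12 mm straight out before going sideways. Set down it stands on its hooks, 9 mm below the rim, this point 27 mm above the floor.
- tab_left (a joint): How far the black ribbed tab at the middle of the cover's +y side is pushed in, m: 0 rest, 0.006 fully in. Spring: 3 N at rest, 12 N fully in. Tabs are 30 mm long, 5 to 33 mm above the rim; 58 mm over both at rest, 46 mm pressed. Hooks catch 3.5 mm under the panel; both tabs must be in 5 mm to free the cover.
- tab_right (a joint): The same for the tab on the cover's -y side. A pinch harder than about 45 N on each tab cracks the cover.
- breaker (a joint): How far the red breaker button is pushed in, m: 0 to 0.014 (fully home). It starts popped out, somewhere from 0 to 0.005, moves stiffly along the panel's normal (about 6 N friction) and stays where it is left, without springing back; at the end it bottoms hard.
- breaker_top (a point): Centre of the outer end of the red button, 16 mm across, axis (its z) along the panel's normal, 25 mm down the slope from the panel's centre, hidden inside the cover until this is removed. It stands 22 mm out from the panel at joint 0 and 8 mm out when home.
- tray_in (a point): Centre of the inner floor of the shallow blue tray (fixed), outside 190 mm (x) x 160 mm (y) x 18 mm high, walls and floor 4 mm. It stands left or right of the console.
- pad: Grey and white viewing pad 190 x 160 x 12 mm, fixed, on the other side; origin at the centre of its underside.
- loupe: Bystander: black magnifier, 42 mm across, 42 mm tall, standing on the pad; origin at the centre of its underside.
- spray_a: Bystander: spray can, 54 mm across, 170 mm tall, behind the console; origin at the centre of its underside.
- spray_b: Bystander: spray can, 54 mm across, 150 mm tall, behind the console; origin at the centre of its underside.
- ink_tin: Bystander: yellow ink jar, 84 mm across, 70 mm tall; origin at the centre of its underside.
- squeegee: Bystander: wooden squeegee 160 x 46 x 22 mm lying in front of the console, long along its y; origin at the centre of its underside.
- tape: Bystander: desk tape dispenser 60 x 140 x 85 mm; origin at the centre of its underside.
- pen_cup: Bystander: red cup, 68 mm across, 90 mm tall, behind the console; origin at the centre of its underside.

How it is judged:
By the outcome, as a careful person would: the job done as asked, in the order asked, and still so for the second after the job is handed in, with the robot touching nothing.
It also fails if it takes over 53 s, if anything falls off the work surface, if the arm or the gripper's body presses on something with over 40 N, if the wrist force passes 120 N, or if a joint passes its speed limit or range.

### The arm

A 6-joint arm with a two-finger parallel gripper is mounted at the origin on the work surface. World frame = base frame: x ahead of the robot, y to its left, z up, the work surface at z = 0. Lengths are in mm, angles in rad, forces in N, time in s.
With the tool pointing down it reaches from about 350 to 775 mm from the base axis. Payload 7.3 kg.
Tool frame: the origin (TCP) lies at the centre of the arm's flange, where the gripper is bolted on; the fingertips stand 178 mm ahead of it and the grasp point (between the pads) lies 159 mm ahead of it; z points along the fingers, y is the direction in which the jaws open and shut (so a half turn about z gives the same grasp; the last joint's range is limited). The gripper opens to 92 mm and grips with 3 to 60 N. Pads are 19 mm wide; open, the fingers measure 130 mm over their backs; the gripper's body (75 mm by 190 mm) begins 47 mm behind the grasp point.
Start: joints at [-1.392, 0.342, 1.524, -0, 1.275, -0.146], TCP at [167.557, -497.546, 404.741] pointing down, gripper open.
Joint ranges: [-2.53, 2.53], [-0.77, 2.02], [0.04, 2.7], [-1, 4.14], [0.28, 2.66], [-3.11, 3.11]. Speed limits (rad/s): [2.57, 2.57, 3.14, 3.14, 3.14, 3.14].

### API

Orientations are given as [roll, pitch, yaw] about the fixed x, y, z axes, in that order (R = Rz(yaw) Ry(pitch) Rx(roll)).
In Python, from plant import get_obs, capture, close_job gives the robot as it stands. The module is installed in compiled form; this text tells all that it offers.
- The arm moves only by the shell command python3 -m pendant 'ROWS'. ROWS is JSON, a list of rows, each a list of 3 entries, a list of its own where there are three numbers: the shift along the tool's x, y, z in m, then the turn, a rotation vector about the tool's x, y, z in rad, then the finger opening in m, from 0 to 0.0918. In form: [[[tx, ty, tz], [wx, wy, wz], fingers], ...]. A call has 1 to 10 rows; each row is the pose to reach, as a shift and turn from the pose commanded when the call began, along the tool's axes at that moment; what a row does not reach only later rows make up. A row lasts 1/12 s, in which the tool goes at most 41.7 mm and 7.16 degrees, less where a joint would pass 70% of its speed; a pose out of reach is approached as far as the arm can. A call with a gripper value outside its range is refused whole. The fingers move at their own pace and stop on an object; the grip force is fixed at half the most. Time passes only in rows, so rows that repeat a pose let the fingers close. It gives the time, the measured TCP pose, the force and the opening at its end, in the units of the state.
- get_obs(): the state, without advancing time (a new reading comes with each control period).
- capture(name): name is "scene" or "top" or "wrist"; returns a dict with "color" (480x640x3 uint8, red, green, blue), "mtx" (3x3 intrinsics, pixels), "rvec" (rotation vector, rad) and "tvec" (3), from world to camera coordinates, as OpenCV has them. Camera axes: x right, y down, z forward; pixel columns grow to the right and rows downward; lengths in mm; the calibration is good to about 2 mm. A picture is of the moment at which its call begins. There is no depth.
- close_job(): hands the job in, once; it reports no verdict.
The state is a dict: "time": time; "joint_positions": joint angles; "dq": joint speeds; "tau": joint torques, N m; "tool_pos": TCP position; "tcp_rot": TCP orientation; "contact_force": force on the tool from outside, world axes, zero at the start; "moment": the same for the moment, N m; "grip_width": finger opening in mm.
Only numpy, scipy, OpenCV 4.12 (cv2) and the standard library are available. Lean on these libraries where they do the work, as an engineer would, in place of code of your own. Each camera call takes 0.05 s, during which the arm holds its last target. There are 200 camera calls.

## Working session

There is one attempt and no reset: what is moved stays moved. The work goes in short steps, Python scripts to look and compute and a shell command to move; the robot and the scene stay as the last step left them, time stands still between calls to the robot, and variables do not carry over. Pictures are saved under pics/ and viewed, about 8 in all and at most 12, crops included, and the job is handed in when it is done.

```bash
mkdir -p pics; python3 - <<'E'
from plant import *
import cv2,numpy as np
o=get_obs();print({k:np.round(v,3).tolist() for k,v in o.items()})
for n in("scene","top"):
    c=capture(n);cv2.imwrite(f"pics/{n}0.png",c["color"][:,:,::-1]);print(n,c["mtx"].tolist(),np.ravel(c["rvec"]),np.ravel(c["tvec"]))
E
```

```text
{'time': 0.0, 'joint_positions': [-1.392, 0.343, 1.525, -0.0, 1.275, -0.146], 'dq': [0.003, 0.0, 0.0, 0.001, -0.0, 0.001], 'tau': [0.001, -43.124, -24.422, 0.072, 0.056, -0.0], 'tool_pos': [167.523, -497.404, 404.052], 'tcp_rot': [-3.14, -0.0, 0.325], 'contact_force': [0.178, 0.193, -0.261], 'moment': [-0.002, 0.018, 0.025], 'grip_width': 91.988}
scene [[479.1963092540359, 0.0, 311.8732754554657], [0.0, 479.1963092540359, 232.33640277131155], [0.0, 0.0, 1.0]] [ 1.24528827  2.12621729 -1.06217333] [ 270.52126373 -202.72579121 1353.93201606]
top [[561.2759553287424, 0.0, 329.67766458257597], [0.0, 561.2759553287424, 246.71744349667796], [0.0, 0.0, 1.0]] [ 2.15465047 -2.21033328  0.13768352] [  -5.06994178  566.69916079 1246.58573696]
```

View pics/scene0.png

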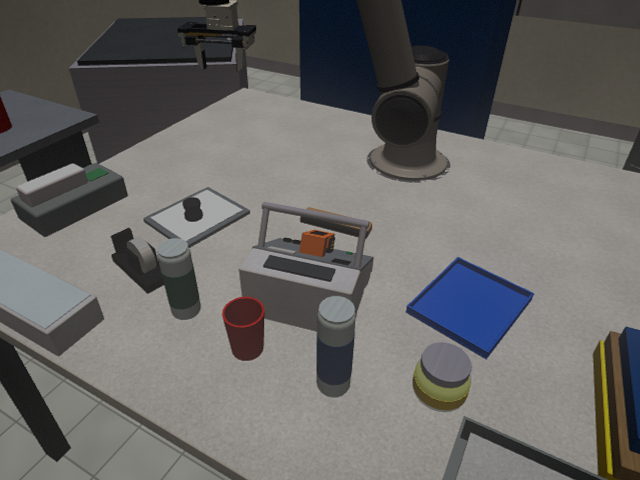

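View pics/top0.png

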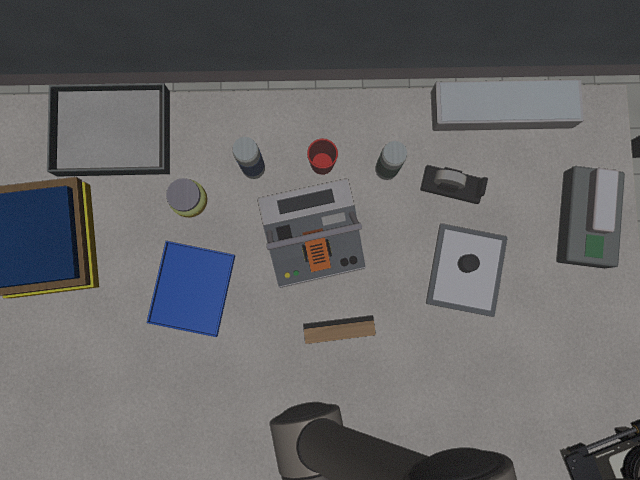

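The top view shows the console near (315,230), with the cover at (317,252). The tray is on the left at (192,288), the pad on the right at (467,268), and the squeegee in front at (340,329). Next I'll zoom in on the console.

```bash
python3 - <<'E'
import cv2
a=cv2.imread("pics/top0.png")[170:300,245:385];cv2.imwrite("pics/z1.png",cv2.resize(a,None,fx=4.6,fy=4.6,interpolation=cv2.INTER_CUBIC)[:598])
E
```

```text
(no output)
```

View pics/z1.png

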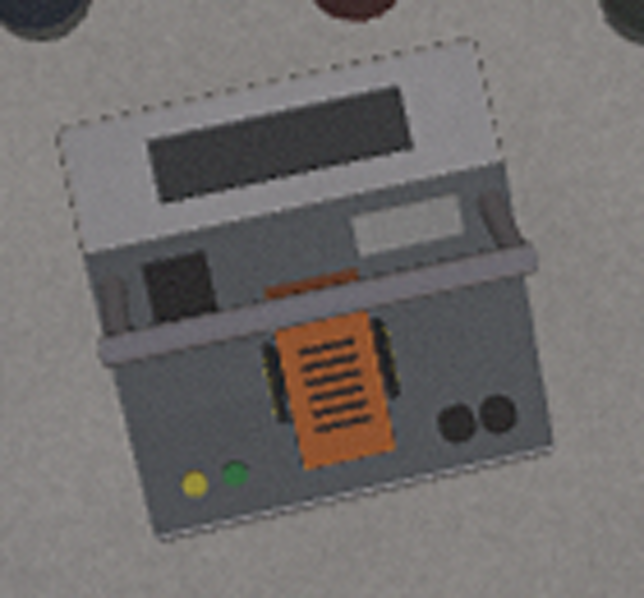

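The crop shows the panel corners at (158,535), (551,447), (503,160) and (84,252), and the cover's front top edge from (303,468) to (396,448). I'll fit the poses from these.

```bash
cat >h.py <<'E'
import numpy as np,cv2
from scipy.optimize import least_squares
from scipy.spatial.transform import Rotation as R
TOP=(np.array([[561.2759553,0,329.6776646],[0,561.2759553,246.7174435],[0,0,1]]),np.array([2.15465047,-2.21033328,0.13768352]),np.array([-5.06994178,566.69916079,1246.58573696]))
def proj(P,c): return cv2.projectPoints(np.float64(P),c[1],c[2],c[0],None)[0][:,0]
def w(p,P): return R.from_euler('z',p[2]).apply(P)+[p[0],p[1],0]
def fit(P,px,c,p0):
    r=least_squares(lambda p:(proj(w(p,P),c)-px).ravel(),p0,x_scale=[10,10,.05]);return r.x,r.fun.reshape(-1,2)
def pan(s,y,n): return [.866*s-.5*n,y,75+.5*s+.866*n]
E
python3 - <<'E'
from h import *
z=lambda a:np.array(a)/4.6+[245,170]
px=z([[158,535],[551,447],[503,160],[84,252]])
p,f=fit([pan(-75,100,0),pan(-75,-100,0),pan(75,-100,0),pan(75,100,0)],px,TOP,[550,0,0])
print(p,f.round(2).tolist())
print("cover corners", (proj(w(p,[pan(-40,22,36),pan(-40,-22,36)]),TOP)-[245,170])*4.6)
im=cv2.imread("pics/top0.png").astype(int)
m=((im[...,0]>110)&(im[...,0]-im[...,2]>70)).astype(np.uint8)
m[:,:140]=0;m[:,245:]=0
k=max(cv2.findContours(m,0,2)[0],key=cv2.contourArea)
b=cv2.boxPoints(cv2.minAreaRect(k));print(b)
# order: match by y/x
b=sorted(b.tolist(),key=lambda q:q[1]);up=sorted(b[:2]);lo=sorted(b[2:])
p,f=fit([[95,80,18],[95,-80,18],[-95,-80,18],[-95,80,18]],np.array(up+lo[::-1])+0.0,TOP,[500,300,0])
print("tray",p,f.round(2).tolist())
E
```

```text
[5.62978978e+02 1.21750263e+01 1.95892511e-01] [[-0.92, -0.19], [0.65, -0.65], [0.42, 0.32], [-0.15, 0.47]]
cover corners [[304.27001509 468.68145735]
 [395.76304289 448.12939582]]
[[146.92886 322.32257]
 [165.18005 239.58388]
 [233.5026  254.65503]
 [215.2514  337.39374]]
tray [ 4.80967219e+02  2.97612867e+02 -2.29312008e-01] [[0.13, 0.5], [0.69, -0.33], [0.42, -0.42], [-1.22, 0.24]]
```

```bash
cat >>h.py <<'E'
C=[563.0,12.2,.196]; T=[481.0,297.6,-.229]
def tgt(s,y,n,C=C):  # TCP pose with grasp point at panel coords s,y,n, square to panel
    return w(C,[pan(s,y,n+159)])[0],R.from_euler('xyz',[np.pi,-np.pi/6,C[2]])
def tdown(x,y,z,yaw): return np.array([x,y,z+159.]),R.from_euler('xyz',[np.pi,0,yaw])
def delta(g):
    from plant import get_obs
    o=get_obs();r=R.from_euler('xyz',o["tcp_rot"]);p=o["tool_pos"]
    print("shift m",(r.inv().apply(g[0]-p)/1e3).round(4),"turn",(r.inv()*g[1]).as_rotvec().round(4),"F",np.round(o["contact_force"],1),"w",round(float(o["grip_width"]),1),"t",round(float(o["time"]),2))
E
python3 -c "
from h import *
print(tgt(0,0,110)[0]);delta(tgt(0,0,110))"
```

```text
[431.07521602 -13.99353681 307.954     ]
shift m [ 0.404  -0.3739  0.0968] turn [-0.035   0.5227  0.1255] F [-0.1 -0.3 -0.2] w 91.6 t 0.1
```

```bash
python3 -m pendant '[[[0.404,-0.374,0],[0,0,0],0.09],[[0.404,-0.374,0],[0,0,0],0.09],[[0.404,-0.374,0],[0,0,0],0.09],[[0.404,-0.374,0],[0,0,0],0.09],[[0.404,-0.374,0],[0,0,0],0.09],[[0.404,-0.374,0],[0,0,0],0.09],[[0.404,-0.374,0],[0,0,0],0.09],[[0.404,-0.374,0],[0,0,0],0.09],[[0.404,-0.374,0],[0,0,0],0.09],[[0.404,-0.374,0],[0,0,0],0.09]]'; python3 -c "
from h import *
delta(tgt(0,0,110))"
```

```text
time: 0.93
tool_pos: [367.3, -129.7, 404.7]
tcp_rot: [3.141, -0.0, 0.324]
contact_force: [0.7, -0.6, -0.4]
grip_width: 90.0
shift m [ 0.0973 -0.0894  0.0968] turn [-0.0334  0.5228  0.1255] F [ 0.7 -0.6 -0.4] w 90.0 t 0.93
```

```bash
python3 -m pendant '[[[0.097,-0.089,0.097],[-0.033,0.523,0.1255],0.09],[[0.097,-0.089,0.097],[-0.033,0.523,0.1255],0.09],[[0.097,-0.089,0.097],[-0.033,0.523,0.1255],0.09],[[0.097,-0.089,0.097],[-0.033,0.523,0.1255],0.09],[[0.097,-0.089,0.097],[-0.033,0.523,0.1255],0.09],[[0.097,-0.089,0.097],[-0.033,0.523,0.1255],0.09],[[0.097,-0.089,0.097],[-0.033,0.523,0.1255],0.09],[[0.097,-0.089,0.097],[-0.033,0.523,0.1255],0.09]]'; python3 - <<'E'
from h import *
from plant import capture
delta(tgt(0,0,110))
c=capture("wrist");cv2.imwrite("pics/w1.png",c["color"][:,:,::-1]);np.savez("w1.npz",m=c["mtx"],r=c["rvec"],t=c["tvec"])
cam=(c["mtx"],np.ravel(c["rvec"]),np.ravel(c["tvec"]))
print(proj(w(C,[pan(-40,22,36),pan(-40,-22,36),pan(40,22,36),pan(40,-22,36)]),cam).round(1).tolist())
E
```

```text
time: 1.6
tool_pos: [430.8, -17.0, 308.3]
tcp_rot: [3.141, -0.523, 0.197]
contact_force: [-0.5, -0.3, -0.2]
grip_width: 90.2
shift m [ 0.0006 -0.0029  0.0007] turn [-0.0003  0.0004  0.0007] F [-0.5 -0.3 -0.2] w 90.2 t 1.6
[[289.5, 321.8], [360.6, 322.0], [285.2, 194.6], [364.5, 194.7]]
```

View pics/w1.png

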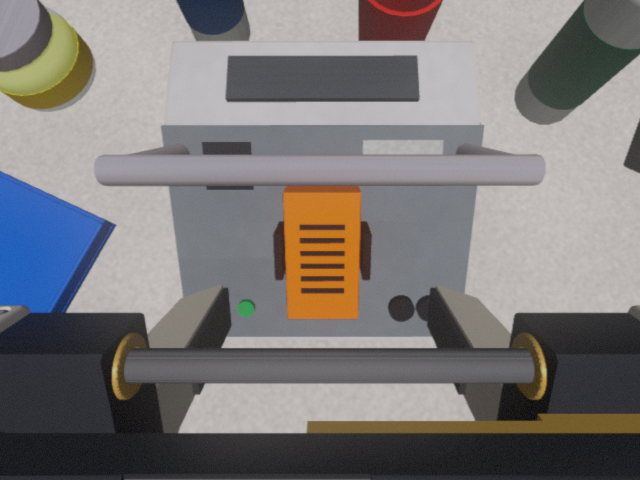

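The wrist view shows the cover's face from (288,319) to (359,319), about 1 mm from the prediction. The tabs at x=279 and x=366 are centred between the fingers at about (228,432).

```bash
python3 -m pendant '[[[0.001,-0.0035,0.03],[0,0,0],0.09],[[0.0015,-0.0035,0.06],[0,0,0],0.09],[[0.0015,-0.0035,0.075],[0,0,0],0.08],[[0.0015,-0.0035,0.083],[0,0,0],0.07],[[0.0015,-0.0035,0.086],[0,0,0],0.066],[[0.0015,-0.0035,0.086],[0,0,0],0.066],[[0.0015,-0.0035,0.086],[0,0,0],0.066],[[0.0015,-0.0035,0.086],[0,0,0],0.066]]'; python3 - <<'E'
from h import *
from plant import capture
delta(tgt(0,0,24))
c=capture("wrist");cv2.imwrite("pics/w2.png",c["color"][:,:,::-1])
E
```

```text
time: 2.32
tool_pos: [474.5, -6.9, 237.7]
tcp_rot: [-3.137, -0.523, 0.196]
contact_force: [-0.1, 0.6, 0.2]
grip_width: 66.0
shift m [-0.0029 -0.0015  0.0032] turn [-0.0047  0.0008  0.0003] F [-0.1  0.6  0.2] w 66.0 t 2.32
```

View pics/w2.png

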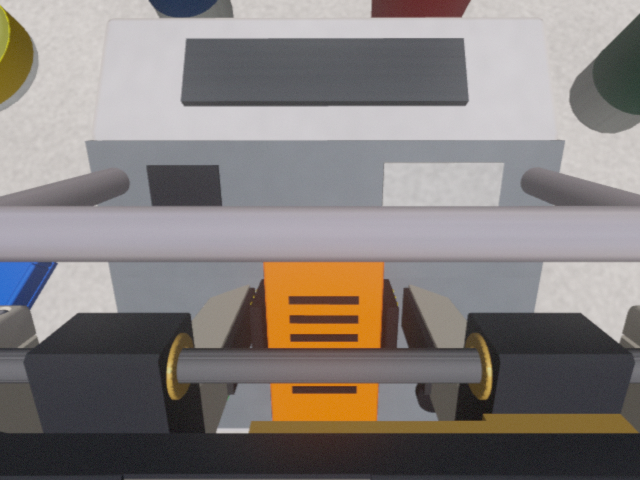

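The cover's centre is at x≈324.5 and the fingers' at x≈328, so I'll shift about 1.7 mm in tool −y and 3 mm deeper. Then I'll close in stages.

```bash
python3 -m pendant '[[[-0.0015,-0.0017,0.003],[0,0,0],0.066],[[-0.0015,-0.0017,0.003],[0,0,0],0.066],[[-0.0015,-0.0017,0.003],[0,0,0],0.066],[[-0.0015,-0.0017,0.003],[0,0,0],0.058],[[-0.0015,-0.0017,0.003],[0,0,0],0.055],[[-0.0015,-0.0017,0.003],[0,0,0],0.055],[[-0.0015,-0.0017,0.003],[0,0,0],0.055]]'; python3 - <<'E'
from h import *
from plant import get_obs
delta(tgt(0,0,24))
o=get_obs();print(R.from_euler('xyz',o["tcp_rot"]).inv().apply(o["contact_force"]).round(1),o["tcp_rot"])
E
```

```text
time: 2.95
tool_pos: [475.0, -6.1, 234.8]
tcp_rot: [-3.133, -0.52, 0.196]
contact_force: [-2.4, 0.2, 0.9]
grip_width: 55.2
shift m [-0.0021 -0.0008  0.0004] turn [-0.0084  0.0038  0.0002] F [-2.4  0.2  0.9] w 55.2 t 2.95
[-1.5 -0.6 -1.9] [-3.13332838 -0.51983289  0.19622722]
```

```bash
python3 -m pendant '[[[0,0,0],[0,0,0],0.050],[[0,0,0],[0,0,0],0.048],[[0,0,0],[0,0,0],0.044],[[0,0,0],[0,0,0],0.042],[[0,0,0],[0,0,0],0.042],[[0,0,0],[0,0,0],0.042],[[0,0,0],[0,0,0],0.042]]'; python3 - <<'E'
from h import *
from plant import get_obs,capture
delta(tgt(0,0,24))
o=get_obs();print(R.from_euler('xyz',o["tcp_rot"]).inv().apply(o["contact_force"]).round(1),o["tcp_rot"])
c=capture("wrist");cv2.imwrite("pics/w3.png",c["color"][:,:,::-1])
E
```

```text
time: 3.53
tool_pos: [474.9, -6.1, 235.0]
tcp_rot: [-3.133, -0.52, 0.196]
contact_force: [-4.1, -0.3, 5.6]
grip_width: 45.3
shift m [-0.0021 -0.0008  0.0006] turn [-0.0084  0.0036  0.0002] F [-4.1 -0.3  5.6] w 45.3 t 3.53
[-0.8 -0.6 -6.9] [-3.13337356 -0.52003849  0.19627859]
```

The width is 45.3 mm and the lateral force is about 0, so both tabs are fully in. Now I'll lift straight out.

```bash
python3 -m pendant '[[[0,0,-0.003],[0,0,0],0.042],[[0,0,-0.006],[0,0,0],0.042],[[0,0,-0.010],[0,0,0],0.042],[[0,0,-0.016],[0,0,0],0.042],[[0,0,-0.022],[0,0,0],0.042],[[0,0,-0.030],[0,0,0],0.042],[[0,0,-0.030],[0,0,0],0.042]]'; python3 - <<'E'
from h import *
from plant import get_obs,capture
delta(tgt(0,0,24))
c=capture("scene");cv2.imwrite("pics/s2.png",cv2.resize(c["color"][160:320,220:400,::-1],None,fx=3.6,fy=3.6,interpolation=cv2.INTER_CUBIC))
E
```

```text
time: 4.17
tool_pos: [460.2, -9.4, 261.7]
tcp_rot: [-3.134, -0.521, 0.197]
contact_force: [1.0, 0.8, -1.5]
grip_width: 45.1
shift m [-0.0023 -0.0009  0.0313] turn [-0.0078  0.0028  0.0005] F [ 1.   0.8 -1.5] w 45.1 t 4.17
```

View pics/s2.png

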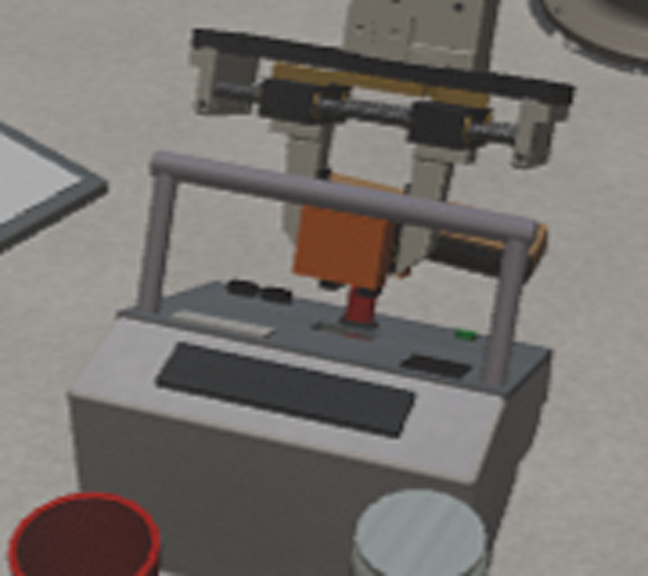

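The cover is free and held, and the red button shows at (362,305). I'll raise it further and work out the transfer.

```bash
python3 -m pendant '[[[0,0,-0.03],[0,0,0],0.042],[[0,0,-0.06],[0,0,0],0.042],[[0,0,-0.06],[0,0,0],0.042]]'; python3 - <<'E'
from h import *
delta(tdown(T[0],T[1],130,T[2]))
E
```

```text
time: 4.47
tool_pos: [430.7, -15.8, 315.8]
tcp_rot: [-3.136, -0.524, 0.197]
contact_force: [1.1, 0.6, -0.6]
grip_width: 45.4
shift m [ 0.0825 -0.297   0.0802] turn [-0.117  -0.5145  0.4181] F [ 1.1  0.6 -0.6] w 45.4 t 4.47
```

```bash
python3 -m pendant '[[[0,-0.03,0],[0,0,0],0.042],[[0,-0.065,0],[0,0,0],0.042],[[0,-0.1,0],[0,0,0],0.042],[[0,-0.135,0],[0,0,0],0.042],[[0,-0.17,0],[0,0,0],0.042],[[0,-0.2,0],[0,0,0],0.042],[[0.04,-0.25,0.04],[-0.03,-0.13,0.1],0.042],[[0.0825,-0.297,0.08],[-0.06,-0.25,0.2],0.042],[[0.0825,-0.297,0.08],[-0.09,-0.38,0.31],0.042],[[0.0825,-0.297,0.08],[-0.117,-0.5145,0.418],0.042]]';python3 -m pendant '[[[0,0,0],[0,0,0],0.042],[[0,0,0],[0,0,0],0.042],[[0,0,0],[0,0,0],0.042]]'; python3 - <<'E'
from h import *
delta(tdown(T[0],T[1],50,T[2]))
E
```

```text
time: 5.3
tool_pos: [479.3, 296.9, 286.2]
tcp_rot: [-3.117, -0.149, -0.105]
contact_force: [1.6, 0.1, -1.7]
grip_width: 45.1
time: 5.55
tool_pos: [478.5, 294.3, 285.6]
tcp_rot: [-3.117, -0.152, -0.101]
contact_force: [0.2, 0.2, -1.9]
grip_width: 45.3
shift m [-0.0094 -0.0017  0.0762] turn [-0.0342 -0.1497  0.1293] F [ 0.2  0.2 -1.9] w 45.3 t 5.55
```

```bash
python3 -m pendant '[[[-0.0094,-0.0017,0.02],[-0.034,-0.15,0.129],0.042],[[-0.0094,-0.0017,0.04],[-0.034,-0.15,0.129],0.042],[[-0.0094,-0.0017,0.055],[-0.034,-0.15,0.129],0.042],[[-0.0094,-0.0017,0.055],[-0.034,-0.15,0.129],0.042],[[-0.0094,-0.0017,0.055],[-0.034,-0.15,0.129],0.042],[[-0.0094,-0.0017,0.055],[-0.034,-0.15,0.129],0.042]]'; python3 - <<'E'
from h import *
from plant import get_obs
delta(tdown(T[0],T[1],37.6,T[2]));print(get_obs()["tcp_rot"])
E
```

```text
time: 6.05
tool_pos: [478.3, 297.1, 233.0]
tcp_rot: [-3.139, -0.004, -0.23]
contact_force: [-0.1, 0.3, -1.6]
grip_width: 45.1
shift m [ 0.0024 -0.001   0.0365] turn [-0.0029 -0.0037 -0.0014] F [-0.1  0.3 -1.6] w 45.1 t 6.05
[-3.13868719 -0.00370887 -0.23039923]
```

```bash
python3 -m pendant '[[[0.002,-0.001,0.012],[-0.003,-0.004,0],0.042],[[0.002,-0.001,0.022],[-0.003,-0.004,0],0.042],[[0.002,-0.001,0.029],[-0.003,-0.004,0],0.042],[[0.002,-0.001,0.032],[-0.003,-0.004,0],0.042],[[0.002,-0.001,0.034],[-0.003,-0.004,0],0.042],[[0.002,-0.001,0.035],[-0.003,-0.004,0],0.042],[[0.002,-0.001,0.035],[-0.003,-0.004,0],0.042]]'; python3 - <<'E'
from h import *
delta(tdown(T[0],T[1],37.6,T[2]))
E
```

```text
time: 6.63
tool_pos: [480.3, 298.1, 196.9]
tcp_rot: [3.139, 0.003, -0.23]
contact_force: [-3.0, -2.2, 2.9]
grip_width: 45.3
shift m [0.0007 0.0003 0.0003] turn [ 0.0022  0.003  -0.001 ] F [-3.  -2.2  2.9] w 45.3 t 6.63
```

```bash
python3 -m pendant '[[[0,0,0.0005],[0,0,0],0.042],[[0,0,0.0005],[0,0,0],0.042],[[0,0,0.0005],[0,0,0],0.042]]'; python3 - <<'E'
from h import *
from plant import capture
c=capture("scene");a=c["color"][210:370,370:560,::-1];cv2.imwrite("pics/s3.png",cv2.resize(a,None,fx=3.5,fy=3.5,interpolation=cv2.INTER_CUBIC))
E
```

```text
time: 6.88
tool_pos: [480.3, 298.1, 196.9]
tcp_rot: [3.14, 0.003, -0.23]
contact_force: [-3.9, -2.3, 8.1]
grip_width: 45.2
```

View pics/s3.png

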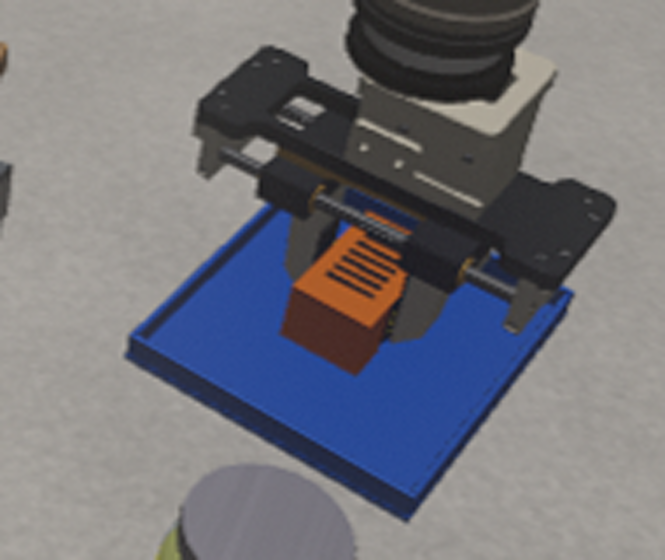

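The cover is resting on the tray floor near its centre, pressing with about 8 N. I'll release it and go straight up.

```bash
python3 -m pendant '[[[0,0,0],[0,0,0],0.05],[[0,0,0],[0,0,0],0.058],[[0,0,0],[0,0,0],0.068],[[0,0,0],[0,0,0],0.08],[[0,0,0],[0,0,0],0.085],[[0,0,-0.02],[0,0,0],0.085],[[0,0,-0.05],[0,0,0],0.085],[[0,0,-0.09],[0,0,0],0.085],[[0,0,-0.12],[0,0,0],0.085],[[0,0,-0.12],[0,0,0],0.085]]'; python3 - <<'E'
from h import *
delta(tgt(-25,0,110))
E
```

```text
time: 7.77
tool_pos: [482.4, 299.2, 322.6]
tcp_rot: [-3.135, -0.007, -0.23]
contact_force: [1.7, 0.2, -0.3]
grip_width: 84.9
shift m [0.0015 0.3257 0.0252] turn [ 0.1071  0.5069 -0.4172] F [ 1.7  0.2 -0.3] w 84.9 t 7.77
```

```bash
python3 -m pendant '[[[0,0,-0.01],[0.025,0.12,-0.1],0.05],[[0,0.02,-0.01],[0.05,0.24,-0.2],0.02],[[0,0.05,-0.01],[0.075,0.36,-0.3],0.0],[[0,0.085,0],[0.1,0.48,-0.39],0],[[0,0.125,0],[0.107,0.507,-0.417],0],[[0,0.165,0.01],[0.107,0.507,-0.417],0],[[0,0.205,0.015],[0.107,0.507,-0.417],0],[[0,0.245,0.02],[0.107,0.507,-0.417],0],[[0.0015,0.285,0.025],[0.107,0.507,-0.417],0],[[0.0015,0.3257,0.025],[0.107,0.507,-0.417],0]]'; python3 - <<'E'
from h import *
delta(tgt(-25,0,110))
E
```

```text
time: 8.6
tool_pos: [420.1, 32.8, 294.4]
tcp_rot: [3.138, -0.51, 0.197]
contact_force: [-0.1, 0.0, -0.7]
grip_width: 22.9
shift m [-0.017   0.0481 -0.0105] turn [0.0027 0.0139 0.0012] F [-0.1  0.  -0.7] w 22.9 t 8.6
```

```bash
python3 -m pendant '[[[-0.017,0.03,-0.01],[0.003,0.014,0.001],0],[[-0.017,0.048,-0.01],[0.003,0.014,0.001],0],[[-0.017,0.048,-0.01],[0.003,0.014,0.001],0],[[-0.017,0.048,-0.01],[0.003,0.014,0.001],0],[[-0.017,0.048,-0.01],[0.003,0.014,0.001],0],[[-0.017,0.048,-0.01],[0.003,0.014,0.001],0],[[-0.017,0.048,-0.01],[0.003,0.014,0.001],0]]'; python3 - <<'E'
from h import *
from plant import capture
delta(tgt(-25,0,110))
c=capture("wrist");cv2.imwrite("pics/w4.png",c["color"][:,:,::-1])
cam=(c["mtx"],np.ravel(c["rvec"]),np.ravel(c["tvec"]))
print(proj(w(C,[pan(-25,0,22),pan(-25,0,8),pan(-25,0,0)]),cam).round(1).tolist())
E
```

```text
time: 9.18
tool_pos: [410.7, -16.1, 295.4]
tcp_rot: [-3.141, -0.523, 0.198]
contact_force: [0.2, 0.0, -0.3]
grip_width: 0.5
shift m [-0.0011  0.0019 -0.0007] turn [-0.0016  0.0004  0.0017] F [ 0.2  0.  -0.3] w 0.5 t 9.18
[[333.5, 256.7], [333.3, 249.0], [333.2, 245.0]]
```

View pics/w4.png

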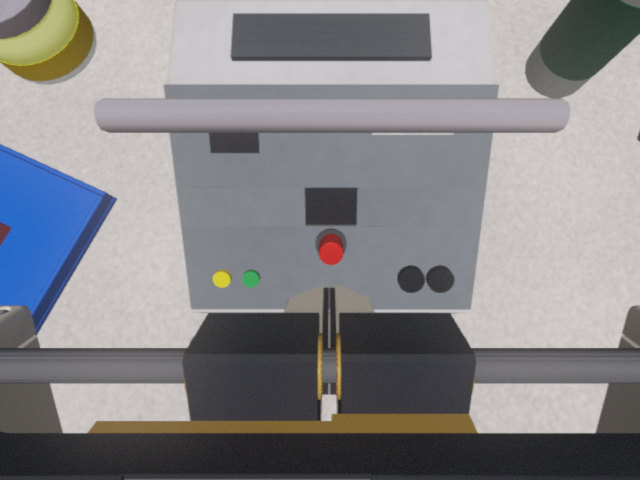

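The button's top is at (331,252), within 2 mm of the prediction and in line with the closed fingertips at x≈330. I'll approach along the normal.

```bash
python3 -m pendant '[[[0.001,0,0.025],[0,0,0],0],[[0.001,0,0.05],[0,0,0],0],[[0.001,0,0.062],[0,0,0],0],[[0.001,0,0.066],[0,0,0],0],[[0.001,0,0.068],[0,0,0],0],[[0.001,0,0.070],[0,0,0],0],[[0.001,0,0.072],[0,0,0],0],[[0.001,0,0.074],[0,0,0],0],[[0.001,0,0.076],[0,0,0],0],[[0.001,0,0.076],[0,0,0],0]]'; python3 -c "
from h import *
delta(tgt(-25,0,27))"
```

```text
time: 10.07
tool_pos: [450.2, -13.9, 234.9]
tcp_rot: [-3.131, -0.521, 0.196]
contact_force: [-2.3, 2.7, 3.8]
grip_width: 0.4
shift m [-0.0047 -0.0035  0.0104] turn [-0.0106  0.0024  0.0003] F [-2.3  2.7  3.8] w 0.4 t 10.07
```

```bash
python3 -m pendant '[[[-0.002,-0.001,-0.008],[-0.01,0.002,0],0],[[-0.003,-0.002,-0.008],[-0.01,0.002,0],0],[[-0.003,-0.002,-0.002],[-0.01,0.002,0],0],[[-0.003,-0.002,0],[-0.01,0.002,0],0],[[-0.003,-0.002,0.002],[-0.01,0.002,0],0],[[-0.003,-0.002,0.004],[-0.01,0.002,0],0],[[-0.003,-0.002,0.005],[-0.01,0.002,0],0],[[-0.003,-0.002,0.006],[-0.01,0.002,0],0]]'; python3 -c "
from h import *
delta(tgt(-25,0,27))"
```

```text
time: 10.73
tool_pos: [451.7, -16.5, 232.0]
tcp_rot: [-3.131, -0.519, 0.196]
contact_force: [-5.1, 0.6, 5.4]
grip_width: -0.1
shift m [-0.0041 -0.0064  0.0074] turn [-0.0106  0.0045  0.0001] F [-5.1  0.6  5.4] w -0.1 t 10.73
```

```bash
python3 - <<'E'
from h import *
from plant import get_obs,capture
o=get_obs();print(np.round(o["joint_positions"],3),np.round(o["dq"],3))
c=capture("wrist");cv2.imwrite("pics/w5.png",c["color"][:,:,::-1])
E
```

```text
[-0.281  0.396  2.127  1.013  0.284  0.153] [-0.001  0.024 -0.007  0.037 -0.    -0.041]
```

View pics/w5.png

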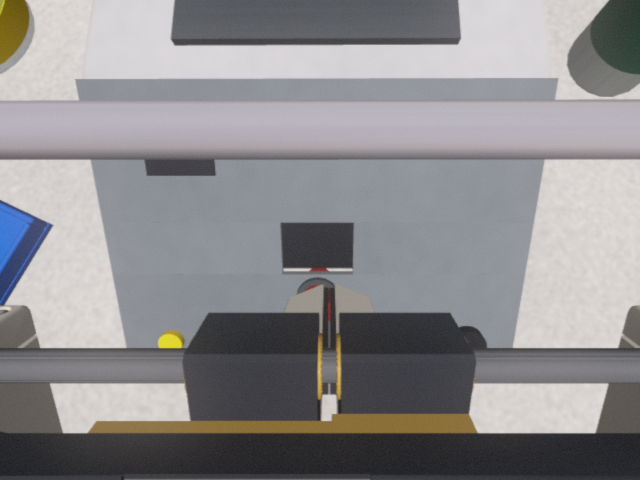

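Joint 5 is at its limit (0.284 rad against 0.28), so the tool drifted sideways: the button is at x≈317 and the fingers at x≈329. I'll back off and press with about 8° less tilt.

```bash
cat >>h.py <<'E'
def ttip(s,y,n,pitch):
    r=R.from_euler('xyz',[np.pi,pitch,C[2]]);return w(C,[pan(s,y,n)])[0]-178*r.apply([0,0,1]),r
E
python3 -m pendant '[[[0,0,-0.015],[0,0,0],0],[[0,0,-0.025],[0,0,0],0],[[0,0,-0.025],[0,0,0],0]]'; python3 -c "
from h import *
delta(ttip(-24,.5,30,-.385))"
```

```text
time: 11.03
tool_pos: [439.7, -19.5, 254.9]
tcp_rot: [-3.133, -0.521, 0.197]
contact_force: [0.4, -0.5, 0.3]
grip_width: 0.7
shift m [ 0.0208 -0.0075  0.0131] turn [-0.0084 -0.1362  0.0011] F [ 0.4 -0.5  0.3] w 0.7 t 11.03
```

```bash
python3 -m pendant '[[[0.01,-0.0075,0.0],[-0.008,-0.07,0.001],0],[[0.0208,-0.0075,0.01],[-0.008,-0.136,0.001],0],[[0.0208,-0.0075,0.013],[-0.008,-0.136,0.001],0],[[0.0208,-0.0075,0.013],[-0.008,-0.136,0.001],0],[[0.0208,-0.0075,0.013],[-0.008,-0.136,0.001],0],[[0.0208,-0.0075,0.013],[-0.008,-0.136,0.001],0]]'; python3 -c "
from h import *
from plant import get_obs
delta(ttip(-24,.5,20,-.385));delta(ttip(-24,.5,8,-.385));print(np.round(get_obs()['joint_positions'],3))"
```

```text
time: 11.53
tool_pos: [461.9, -6.9, 252.5]
tcp_rot: [-3.138, -0.384, 0.196]
contact_force: [0.7, 0.1, -0.1]
grip_width: 0.5
shift m [0.0022 0.0005 0.0087] turn [-0.0032  0.0008  0.0001] F [ 0.7  0.1 -0.1] w 0.5 t 11.53
shift m [0.0039 0.0006 0.0206] turn [-0.0032  0.0008  0.0001] F [ 0.7  0.1 -0.1] w 0.5 t 11.53
[-0.23   0.37   2.035  0.402  0.415  0.801]
```

```bash
python3 -m pendant '[[[0.0022,0.0005,0.006],[0,0,0],0],[[0.0025,0.0005,0.010],[0,0,0],0],[[0.0028,0.0005,0.012],[0,0,0],0],[[0.0031,0.0005,0.014],[0,0,0],0],[[0.0033,0.0005,0.0155],[0,0,0],0],[[0.0034,0.0005,0.017],[0,0,0],0],[[0.0036,0.0005,0.018],[0,0,0],0],[[0.0036,0.0005,0.018],[0,0,0],0]]'; python3 -c "
from h import *
from plant import get_obs
delta(ttip(-24,.5,8,-.385));print(np.round(get_obs()['joint_positions'],3))"
```

```text
time: 12.2
tool_pos: [472.1, -5.6, 237.5]
tcp_rot: [-3.14, -0.383, 0.196]
contact_force: [-2.6, -1.4, 3.6]
grip_width: 0.4
shift m [-0.0001 -0.0002  0.0028] turn [-0.0018  0.0017 -0.0001] F [-2.6 -1.4  3.6] w 0.4 t 12.2
[-0.221  0.413  2.023  0.421  0.384  0.788]
```

```bash
python3 -m pendant '[[[0,0,0.001],[0,0,0],0],[[0,0,0.0015],[0,0,0],0],[[0,0,0.002],[0,0,0],0],[[0,0,0.002],[0,0,0],0]]';python3 -m pendant '[[[0,0,0.0005],[0,0,0],0],[[0,0,0.001],[0,0,0],0],[[0,0,0.001],[0,0,0],0]]'; python3 -c "
from h import *
from plant import get_obs
delta(ttip(-24,.5,8,-.385))"
```

```text
time: 12.53
tool_pos: [473.0, -5.4, 235.8]
tcp_rot: [-3.14, -0.384, 0.196]
contact_force: [-3.2, -2.0, 3.6]
grip_width: 0.3
time: 12.78
tool_pos: [473.2, -5.3, 235.2]
tcp_rot: [-3.14, -0.384, 0.196]
contact_force: [-8.0, -2.7, 9.3]
grip_width: 0.5
shift m [-0.0003 -0.0002  0.0002] turn [-0.0015  0.0009  0.    ] F [-8.  -2.7  9.3] w 0.5 t 12.78
```

```bash
for i in 1 2; do python3 -m pendant '[[[0,0,0.0005],[0,0,0],0],[[0,0,0.001],[0,0,0],0],[[0,0,0.001],[0,0,0],0]]'; done; python3 -c "
from h import *
delta(ttip(-24,.5,8,-.385))"
```

```text
time: 13.03
tool_pos: [473.3, -5.3, 234.9]
tcp_rot: [-3.14, -0.385, 0.196]
contact_force: [-13.9, -4.1, 18.6]
grip_width: 0.5
time: 13.28
tool_pos: [473.3, -5.3, 234.6]
tcp_rot: [-3.14, -0.385, 0.197]
contact_force: [-20.5, -5.2, 28.0]
grip_width: 0.2
shift m [-0.0002 -0.0002 -0.0003] turn [-0.0014 -0.0001  0.0006] F [-20.5  -5.2  28. ] w 0.2 t 13.28
```

The force climbs linearly to 35 N with almost no travel, so the button has bottomed. I'll retreat and check.

```bash
python3 -m pendant '[[[0,0,-0.002],[0,0,0],0],[[-0.001,0,-0.01],[0,0,0],0],[[-0.005,0,-0.03],[0,0,0],0],[[-0.01,0,-0.06],[0,0,0],0],[[-0.02,0,-0.1],[0,0,0],0],[[-0.02,0,-0.1],[0,0,0],0]]'; python3 - <<'E'
from h import *
from plant import capture,get_obs
o=get_obs();print(np.round(o["contact_force"],1),np.round(o["tool_pos"],1))
c=capture("wrist");im=c["color"][:,:,::-1]
cam=(c["mtx"],np.ravel(c["rvec"]),np.ravel(c["tvec"]))
print(proj(w(C,[pan(-24,.5,12),pan(-24,.5,8),pan(-24,.5,0),pan(-75,100,0),pan(-75,-100,0)]),cam).round(1).tolist())
m=((im[...,2]>150)&(im[...,1]<80)&(im[...,0]<80)).astype(np.uint8)
n,l,st,ce=cv2.connectedComponentsWithStats(m)
print([(s.tolist(),q.round(1).tolist()) for s,q in zip(st[1:],ce[1:]) if s[4]>60])
s=capture("top")["color"][150:350,140:400,::-1]
v=np.vstack([cv2.resize(im[150:350],(640,200)),cv2.resize(s,(520,400),interpolation=cv2.INTER_CUBIC)[:,:].copy() if 0 else cv2.copyMakeBorder(cv2.resize(s,(520,400),interpolation=cv2.INTER_CUBIC),0,0,0,120,0)])
cv2.imwrite("pics/f1.png",v)
E
```

```text
time: 13.78
tool_pos: [417.7, -16.3, 323.1]
tcp_rot: [3.139, -0.39, 0.197]
contact_force: [1.4, 1.1, 0.6]
grip_width: 0.3
[1.4 1.1 0.6] [417.7 -16.3 323.1]
[[328.7, 215.8], [328.7, 213.6], [328.7, 209.3], [198.4, 271.3], [459.9, 271.7]]
[([316, 202, 22, 21, 346], [326.8, 212.0])]
```

View pics/f1.png

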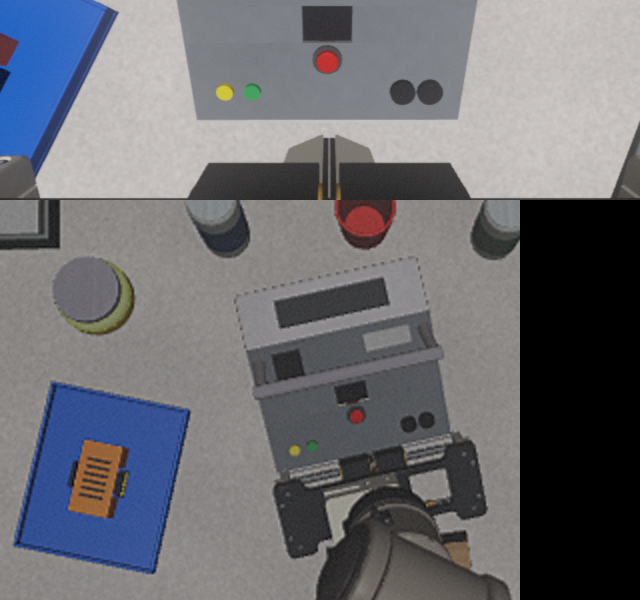

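The button sits low in its ring at about the predicted home position, and the cover lies face up near the tray's middle. The arm is clear of everything, so I'll hand in.

```bash
python3 -c "
from plant import *
close_job()"
```

```text
the job is handed in; nothing more can be done
```

I took the cover off, set it down in the tray and pressed the breaker button home. The job was handed in at about 13.8 s.

- **Cover:** I pinched both tabs fully in (opening 45.3 mm, under 1 N sideways force) and lifted the cover straight out. I set it down with about 8 N of contact before letting go. The last top view shows it lying near the tray's middle, outer face up.
- **Button:** On the first try, square to the panel, joint 5 reached its limit and the tool drifted sideways by about 4 mm, with 7–8 N on the button. I backed off and pressed again with 8° less tilt. The button bottomed at about 35 N with almost no further travel. In the last wrist view its top was at (327,212), within 2 px of where a fully home button should appear (329,214).
- **At the end:** The gripper is empty and clear, with about 2 N on the wrist, which is close to sensor noise. The objects near the console looked undisturbed in the last view. I did not take a full last picture covering the pad, loupe and tape dispenser, but the arm did not work near them.

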